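# Clip a pull gauge to a gearmotor's torque arm and hold the test load

### The arm

A 6-joint arm with a two-finger parallel gripper is mounted at the origin on the work surface. World frame = base frame: x ahead of the robot, y to its left, z up, the work surface at z = 0. Lengths are in mm, angles in rad, forces in N, time in s.
With the tool pointing down it reaches from about 300 to 775 mm from the base axis. Payload 14.6 kg.
Tool frame: the origin (TCP) lies midway between the tips of the shut fingers; the grasp point (between the pads) lies 19 mm behind it; y points along the fingers, x is the direction in which the jaws open and shut, and the axes are right-handed (so a half turn about y gives the same grasp; the last joint's range is limited). The gripper opens to 94 mm and grips with 3 to 60 N. Pads are 16 mm wide; open, the fingers measure 119 mm over their backs; the gripper's body (75 mm by 177 mm) begins 78 mm behind the grasp point.
Start: joints at [1.262, 0.3, 1.521, -0, 1.321, -0.067], TCP at [131.696, 533.99, 205.446] pointing down, gripper open.
Joint ranges: [-3.03, 3.03], [-0.79, 2.21], [0.23, 2.52], [-1.04, 4.18], [0, 3.07], [-2.55, 2.55]. Speed limits (rad/s): [2.22, 2.22, 2.57, 3.14, 3.14, 3.14].

### API

Orientations are given as [roll, pitch, yaw] about the fixed x, y, z axes, in that order (R = Rz(yaw) Ry(pitch) Rx(roll)).
In Python, from cell import manip gives the robot as it stands.
- The arm moves only by the tool servo_tool, never from a script. Its argument "commands" is a list of rows, each an object with "dp": the shift along the tool's x, y, z in mm, a list of three; "turn": the turn, a rotation vector about the tool's x, y, z in degrees, a list of three. A call has 1 to 5 rows; each row is the pose to reach, as a shift and turn from the pose measured when the call began, along the tool's axes at that moment; what a row does not reach only later rows make up. A row lasts 1/12 s, in which the tool goes at most 41.7 mm and 7.16 degrees, less where a joint would pass 70% of its speed; a pose out of reach is approached as far as the arm can. A call with a gripper value outside its range is refused whole. "grip" is the gripper command: -1 is fully open, 1 is shut, values between are in proportion, set as the call begins (left out, the last holds). The fingers move at their own pace and stop on an object; "force" is the grip in N (left out, the last holds). Time passes only in rows, so rows that repeat a pose let the fingers close. It gives the time, the measured TCP pose, the force and the opening at its end, in the units of the state.
- manip.read_state(): the state, without advancing time (a new reading comes with each control period).
- manip.camera(name): name is "side" or "top" or "wrist"; returns a dict with "img" (420x560x3 uint8, red, green, blue), "depth" (420x560 float32, mm along the optical axis (not along the pixel's ray), 0 where there is no reading), "K" (3x3 intrinsics, pixels), "R" (3x3) and "t" (3): a world point X has camera coordinates R X + t; the wrist camera has in their place "hand_eye" (4x4, takes a point from camera to tool coordinates, whose origin is the TCP and whose axes are the tool frame's). Camera axes: x right, y down, z forward; pixel columns grow to the right and rows downward; lengths in mm; the calibration is good to about 2 mm. A picture is of the moment at which its call begins: read the wrist's pose just before it.
- manip.sign_off(): hands the job in, once; it reports no verdict.
The state is a dict: "clock": time; "joints": joint angles; "qd": joint speeds; "effort": joint torques, N m; "eef_pos": TCP position; "eef_rot": TCP orientation; "wrist_force": force on the tool from outside, world axes, zero at the start; "moment": the same for the moment, N m; "finger_gap": finger opening in mm.
Only numpy, scipy, OpenCV 4.12 (cv2) and the standard library are available. Lean on these libraries where they do the work, as an engineer would, in place of code of your own. Each camera call takes 0.05 s, during which the arm holds its last target.

### The job

Put the test load on the gearmotor's torque arm: squeeze open the spring clip of the blue pull gauge, close it round the upright pin at the end of the arm with the gauge lying flat on the bench on the side away from the motor's round can, and let go of the clip. Then draw the orange handle straight out, square to the arm, until the red band on the rod stands at the mouth of the gauge, and finish while still holding it there under load. Do not force the arm round, and leave the other things on the bench where they are.

Things in the scene. Friction and masses are not known exactly. Their poses are not given: they have to be found in the camera images.
- gauge: Blue tubular spring pull gauge, 0.22 kg, lying flat. Origin: on its underside below the clip's pivot; x the way the rod comes out, z up. Centre line 26 mm above its underside. Dark foot x -10 to 25 mm, 26 wide, 45 high; tube 24 mm diameter; dark end block x 104 to 118, 34 wide, 39 high. The clip's two jaws reach to x = -46, its two tails run back beside the tube; rod and handle are at the +x end.
- clip_squeeze (a point): On the gauge's centre line between the two clip tails, where to pinch them (gauge x 50, z 26 mm; axes as the gauge's, pinch along y). Tails: upright steel strips with black pads, 16 to 36 mm above the gauge's underside, x 4 to 64; here about 57 mm over the outsides when let go, 31 mm fully squeezed, then parallel to the tube. The gauge balances within 20 mm of this point.
- jaw_slot (a point): Middle of the slot between the jaws (gauge x -26, z 26 mm; axes as the gauge's). Slot from x -42 to -8, 10 mm wide when closed; hooked tips (x -46 to -42) shut it to a 2.4 mm gap. Jaws 19 to 33 mm above the gauge's underside. Fully squeezed, the tips gape about 23 mm and the clip passes over the pin from above or from the front.
- clip (a joint): Opening of each clip jaw, rad: 0 closed (sprung shut), 0.24 fully open (a stop). The second jaw moves alike. Squeezing the tails at clip_squeeze takes about 6 N to start and 11 N at the stop, on each side.
- pull_rod (a joint): How far the rod is out of the gauge, m: 0 fully in, 0.085 end stop. The inner spring pulls it in with 2 N at 0 and 8 N at 0.050. A red band 10 mm long on the bright rod has its middle at the mouth at 0.050 (its ends at 0.045 and 0.055); black rings every 10 mm.
- rod_mouth (a point): Mouth of the gauge, centre of the hole where the rod comes out (x = 118.5, z = 26 mm of the gauge; axes as the gauge's).
- handle: Orange round handle on the rod's end, lying level; origin at the middle of its grip on the centre line (26 mm above the bench; 30 mm beyond the mouth with the rod in); x is the pull direction. Grip 20 mm diameter, 34 mm long between collars of 26 mm (inner) and 30 mm (outer) diameter.
- torque_arm: Steel bar 18 mm wide, 6 thick, top 13 mm above the bench, on the gearmotor's downward shaft. Origin on the shaft axis at bench level; x along the bar to the pin (pin at x 95, bar end 108 mm), z up. +y faces away from the motor's round can: the gauge goes on that side and is pulled along +y. The worm gear holds the arm still up to about 30 N at the pin.
- load_pin (a point): The upright steel pin at the end of the arm, 8 mm in diameter with a red rounded tip 53 mm above the bench; this point lies on its axis 26 mm above the bench. Axes as the arm's.
- test_stand: Fixed test plate (x -42 to 78 mm, y -48 to 48 mm, 5 mm thick) with the worm gearmotor on four brass standoffs, shaft down: square gearbox 64 mm wide, top 79 mm above the bench, and a round dark motor can of 42 mm diameter reaching to y = 117 mm. Origin on the shaft axis at bench level; the arm points roughly to -x.
- spare_motor: Loose square dark gearmotor, 60 x 60 mm, 105 mm long plus a 28 mm shaft, lying. To be left alone. Origin under its middle.
- caster: Loose swivel caster standing upside down on its 75 x 62 mm plate, 75 mm high. To be left alone. Origin under its plate.
- parts_tray: Yellow tray of screws 80 x 110 x 28 mm. To be left alone. Origin under its middle.
- multimeter: Dark grey hand multimeter 74 x 150 x 44 mm, lying face up. To be left alone. Origin under its middle.
- breadboard: White breadboard 56 x 110 x 19 mm with a green module. To be left alone. Origin under its middle.
- screwdriver: Red-handled screwdriver, 200 mm long, handle 26 mm thick, lying. To be left alone. Origin under its middle, x from handle to tip.
- screw_jar: Clear jar with black lid, 60 mm across, 75 mm high. To be left alone. Origin under its middle.
Mind the look-alikes: they are no part of the job. What is shaped like the test_stand but pink is not meant.

How it is judged:
By the outcome, as a careful person would: the job done as asked, in the order asked, and still so for the second after the job is handed in, while the arm keeps its last pose, push and grip.
It also fails if it takes over 48 s, if anything falls off the work surface, if the arm or the gripper's body presses on something with over 40 N, if the wrist force passes 120 N, or if a joint passes its speed limit or range.

## Working session

There is one attempt and no reset: what is moved stays moved. The work goes in short steps, Python scripts to look and compute and a tool call to move; the robot and the scene stay as the last step left them, time stands still between calls to the robot, and variables do not carry over. Pictures are saved under pics/ and viewed, and the job is handed in when it is done.

Besides the shell and the picture viewer there is one more tool, called after ">>>" in YAML: its name, and indented under it one key for each argument. servo_tool: Moves the arm, as the interface text tells. Its arguments: {"type":"object","properties":{"commands":{"type":"array","items":{"type":"object","properties":{"dp":{"type":"array","items":{"type":"number"}},"turn":{"type":"array","items":{"type":"number"}}}}},"grip":{"type":"number"},"force":{"type":"number"}},"required":["commands"]}

```bash
ls; mkdir -p pics
python3 - <<'E'
from cell import manip
import cv2, numpy as np, pickle
s=manip.read_state(); print(s)
for n in ("top","side","wrist"):
    c=manip.camera(n); pickle.dump(c,open(f"pics/{n}0.pkl","wb")); cv2.imwrite(f"pics/{n}0.png",c["img"][:,:,::-1]); print(n,c["K"].tolist(), [c[k].tolist() for k in c if k in("R","t","hand_eye")], (c["depth"]>0).mean())
E
```

```text
pics
{'clock': 0.0, 'joints': array([ 1.26239504e+00,  3.00500898e-01,  1.52161276e+00,  1.28162387e-05,
        1.32069611e+00, -6.66273116e-02]), 'qd': array([-0.00155803,  0.0006894 ,  0.00099054, -0.00023717,  0.0002481 ,
        0.00092628]), 'effort': array([ 2.04812983e-03, -5.31811059e+01, -3.52730048e+01,  7.09532993e-02,
        2.44644616e-02, -1.25809993e-04]), 'eef_pos': array([131.61425106, 533.73634674, 204.85658847]), 'eef_rot': array([-1.57070291e+00,  1.21358480e-03,  1.32901923e+00]), 'wrist_force': array([ 0.86544205, -0.58008518,  0.24929424]), 'moment': array([-0.00791698,  0.00600019,  0.06869792]), 'finger_gap': 94.0270505889935}
top [[511.2476768405292, 0.0, 268.0400626063254], [0.0, 511.2476768405292, 213.80786203261988], [0.0, 0.0, 1.0]] [[[0.029417347903911872, -0.9995622924304935, 0.003137386395764037], [-0.9762914468251565, -0.029405599824804975, -0.21445354171704956], [0.21445193050738218, 0.0032456509423465308, -0.9767291514292064]], [-9.95589335146781, 530.1353075723232, 1359.7969018277745]] 0.9958971088435374
side [[455.8344775935063, 0.0, 280.0957273839744], [0.0, 455.8344775935063, 215.77172675973432], [0.0, 0.0, 1.0]] [[[0.7241884955624984, -0.6895843088866749, -0.004950134565060454], [-0.41056293029694446, -0.42537584793911504, -0.8065317527884845], [0.5540659736537804, 0.5861133584276728, -0.591170049910956]], [-352.68643673190365, 267.5957608370873, 1103.8206032455373]] 0.9961522108843538
wrist [[291.9282755707341, 0.0, 273.7925183321582], [0.0, 291.9282755707341, 206.51940368028474], [0.0, 0.0, 1.0]] [[[0.9999995939699381, 0.0005808323380245883, 0.0006889802268613152, -0.3486309294442602], [-0.0005240122167432101, -0.247204639731575, 0.9689631528114874, -179.50470136267475], [0.0007331242422704143, -0.9689631204173752, -0.24720423499581895, 71.43068630934525], [0.0, 0.0, 0.0, 1.0]]] 0.9956972789115647
```

View pics/top0.png

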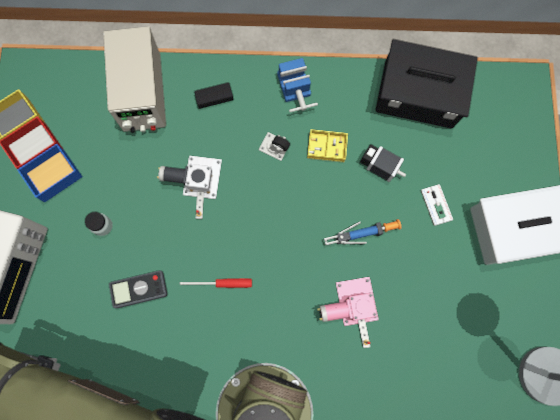

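View pics/side0.png

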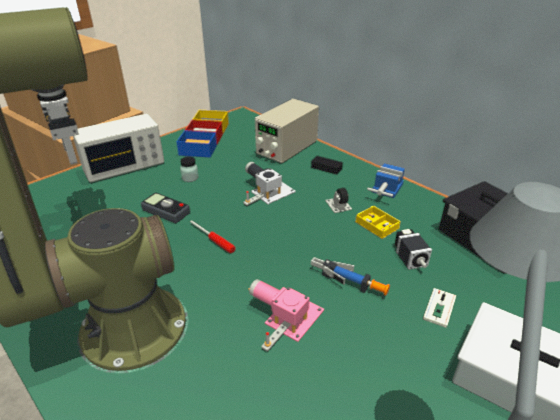

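View pics/wrist0.png

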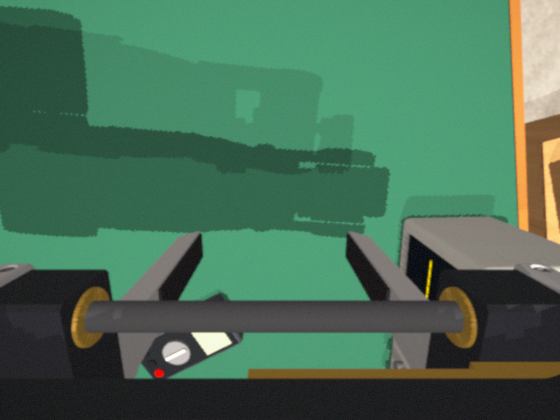

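```bash
cat > h.py <<'E'
import numpy as np, cv2, pickle
def cast(c,u,v,z):
    K,R,t=map(np.array,(c["K"],c["R"],c["t"]))
    d=R.T@(np.linalg.inv(K)@np.array([u,v,1.])); o=-R.T@t
    return o+d*(z-o[2])/d[2]
def proj(c,X):
    p=np.array(c["R"])@np.array(X,float)+np.array(c["t"]); q=np.array(c["K"])@p; return q[:2]/q[2]
def crop(c,u0,v0,u1,v1,name,s):
    im=c["img"][v0:v1,u0:u1,::-1]; cv2.imwrite(f"pics/{name}.png",cv2.resize(im,None,fx=s,fy=s,interpolation=cv2.INTER_CUBIC))
E
python3 - <<'E'
from h import *
t=pickle.load(open("pics/top0.pkl","rb"));s=pickle.load(open("pics/side0.pkl","rb"))
crop(t,315,210,415,255,"tg",8)
crop(t,150,145,230,225,"ts",7)
crop(s,300,245,400,305,"sg",8)
crop(s,235,150,305,215,"ss",9)
E
```

```text
(no output)
```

View pics/tg.png

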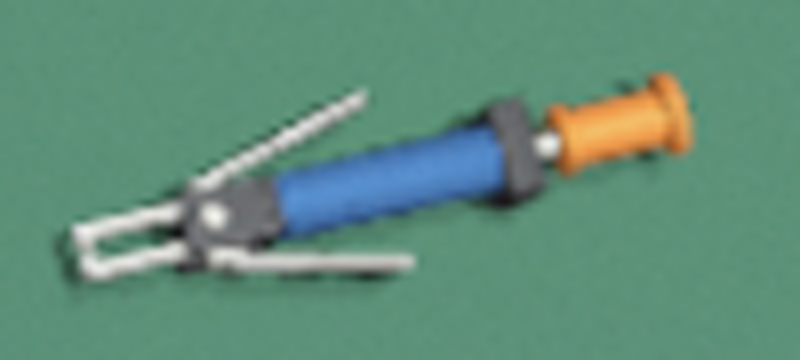

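View pics/ts.png

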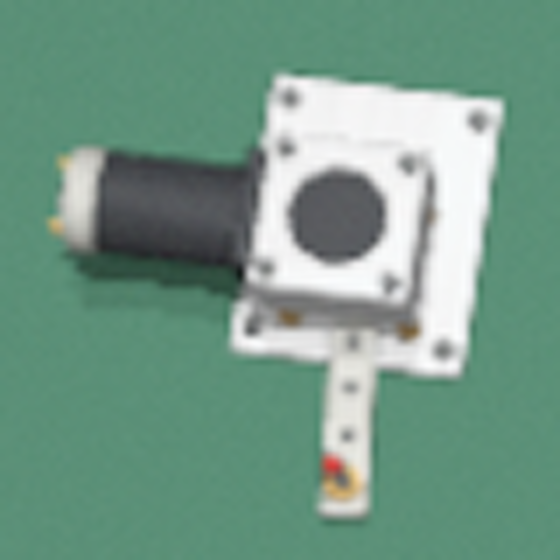

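View pics/sg.png

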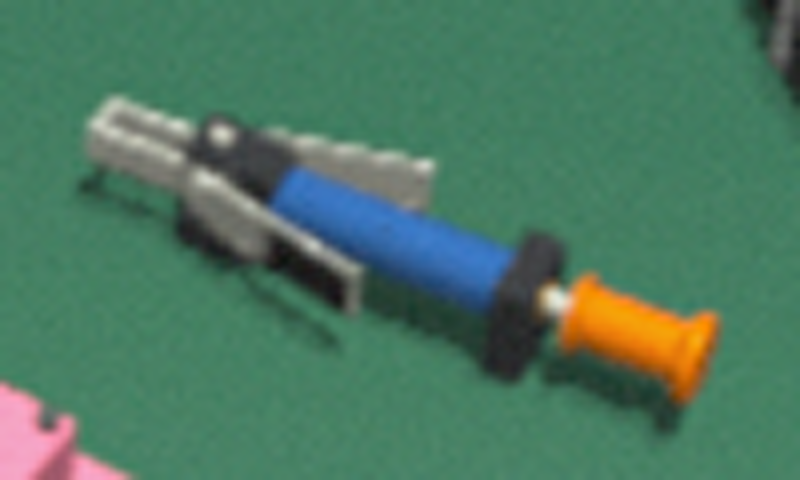

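View pics/ss.png

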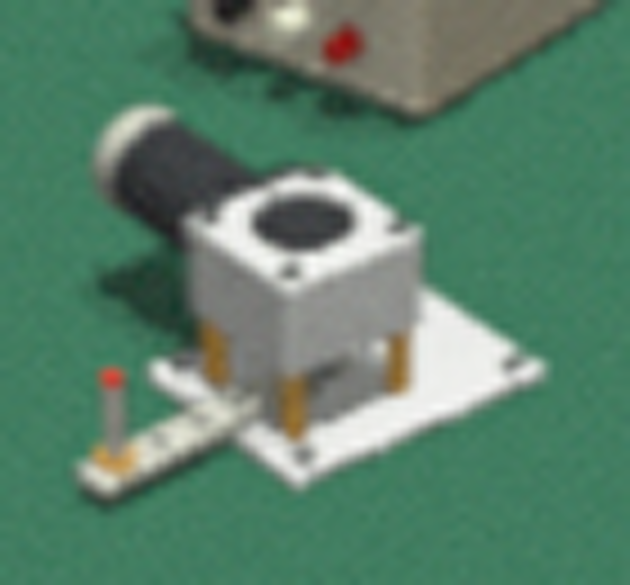

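Run:
```python
from h import *
t=pickle.load(open("pics/top0.pkl","rb"));s=pickle.load(open("pics/side0.pkl","rb"))
def C(c,x,y,k): # resize pixel -> img pix
    u0,v0,sc=k; return u0+(x+.5)/sc-.5, v0+(y+.5)/sc-.5
def mask(c,lo,hi,box):
    hsv=cv2.cvtColor(c["img"],cv2.COLOR_RGB2HSV); m=cv2.inRange(hsv,lo,hi); k=np.zeros_like(m);u0,v0,u1,v1=box;k[v0:v1,u0:u1]=255
    return m&k
kt=(150,145,7)
pin=cast(t,*C(t,333,466,kt),50); base=cast(t,*C(t,342,482,kt),14)
print("pin tip",pin,"base",base)
ks=(235,150,9)
print("side tip",cast(s,*C(s,113,379,ks),50),"base",cast(s,*C(s,115,458,ks),14))
# arm edges
for q in [(352,342),(349,387),(346,435),(344,516),(319,512),(370,516),(330,390),(374,390)]: print("arm",q,cast(t,*C(t,*q,kt),13).round(1))
for q in [(278,74),(503,100),(462,377),(233,348)]: print("plate",cast(t,*C(t,*q,kt),5).round(1))
kg=(315,210,8)
m=mask(t,(100,110,60),(125,255,255),(340,215,385,250)); 
def line(m,z):
    v,u=np.nonzero(m); P=np.array([cast(t,a,b,z)[:2] for a,b in zip(u,v)]); c0=P.mean(0); _,S,Vt=np.linalg.svd(P-c0); d=Vt[0]; d=d*(-np.sign(d[1])); w=(P-c0)@d; print(len(u),c0,np.degrees(np.arctan2(d[1],d[0])),w.min(),w.max(),np.ptp((P-c0)@[-d[1],d[0]])); return c0,d
print("blue");line(m,33)
mo=mask(t,(5,150,120),(22,255,255),(380,215,405,245)); print("orange");line(mo,32)
for n,q,z in [("pivot",(214,215),45),("tipA",(80,236),33),("tipB",(92,272),33),("tailA",(362,97),36),("tailB",(411,263),36),("handle end",(680,112),26),("mouth",(540,148),28),("block",(517,150),39)]:
    print(n,cast(t,*C(t,*q,kg),z).round(1))
kk=(300,245,8)
for n,q,z in [("pivot",(222,133),45),("tip",(105,115),33),("tailA",(433,162),36),("tailB",(358,270),36),("ringtop",(598,290),36)]:
    print("side",n,cast(s,*C(s,*q,kk),z).round(1))
```

```text
pin tip [533.50370236 203.73930596  50.        ] base [534.87281402 204.90906814  14.        ]
side tip [533.38408857 204.66895017  50.        ] base [533.89905804 206.7926442   14.        ]
arm (352, 342) [594.2 204.4  13. ]
arm (349, 387) [575.1 204.5  13. ]
arm (346, 435) [554.8 204.6  13. ]
arm (344, 516) [520.9 203.4  13. ]
arm (319, 512) [522.3 213.7  13. ]
arm (370, 516) [521.3 192.8  13. ]
arm (330, 390) [573.6 212.2  13. ]
arm (374, 390) [574.2 194.2  13. ]
plate [711.9 243.5   5. ]
plate [703.3 148.1   5. ]
plate [582.7 159.2   5. ]
plate [592.2 254.6   5. ]
blue
238 [ 491.07406169 -263.27949426] -74.07691802977205 -42.46646342661916 39.754184744074195 25.973912413717024
orange
104 [ 513.00884232 -344.01777502] -73.63514016313742 -23.583284716419737 21.56154297018796 23.30128679703657
pivot [ 474.9 -199.    45. ]
tipA [ 468.2 -154.    33. ]
tipB [ 455.6 -158.2   33. ]
tailA [ 520.  -252.3   36. ]
tailB [ 461.6 -268.8   36. ]
handle end [ 520.1 -366.4   26. ]
mouth [ 505.3 -316.3   28. ]
block [ 502.1 -305.7   39. ]
side pivot [ 472.8 -198.9   45. ]
side tip [ 461.3 -156.6   33. ]
side tailA [ 520.8 -251.3   36. ]
side tailB [ 462.8 -267.2   36. ]
side ringtop [ 511.4 -326.7   36. ]
```

```bash
cat >> h.py <<'E'
from scipy.spatial.transform import Rotation as Rn
def Rt(s): return Rn.from_euler("xyz",s["eef_rot"]).as_matrix()
def need(s,pos,yawdeg):
    R0=Rt(s); Rg=Rn.from_euler("xyz",[-np.pi/2,0,np.radians(yawdeg)]).as_matrix()
    dp=R0.T@(np.array(pos,float)-s["eef_pos"]); tv=Rn.from_matrix(R0.T@Rg).as_rotvec(degrees=True)
    print("t",round(s["clock"],2),"pos",s["eef_pos"].round(1),"rot",np.degrees(s["eef_rot"]).round(2),"gap",round(s["finger_gap"],1),"F",s["wrist_force"].round(1)); print("dp",dp.round(1),"turn",tv.round(2))
E
cat > n.py <<'E'
import sys; from h import *; from cell import manip
a=list(map(float,sys.argv[1:])); need(manip.read_state(),a[:3],a[3])
E
python3 n.py 430 100 160 45; python3 n.py 487 -247 160 15.7
```

```text
t 0.15 pos [131.6 533.8 205. ] rot [-9.000e+01  5.000e-02  7.614e+01] gap 93.9 F [-0.  -0.7 -0.1]
dp [-349.7   45.3 -393.6] turn [ 1.000e-02  3.114e+01 -5.000e-02]
t 0.15 pos [131.6 533.8 205. ] rot [-9.000e+01  5.000e-02  7.614e+01] gap 93.9 F [-0.  -0.7 -0.1]
dp [-672.9   45.6 -532. ] turn [ 2.000e-02  6.044e+01 -5.000e-02]
```

>>> servo_tool:
  commands:
    - {"dp": [-13, 2, -15], "turn": [0, 2, 0]}
    - {"dp": [-38, 5, -43], "turn": [0, 5, 0]}
    - {"dp": [-65, 9, -73], "turn": [0, 8, 0]}
    - {"dp": [-92, 12, -103], "turn": [0, 11, 0]}
    - {"dp": [-119, 15, -133], "turn": [0, 14, 0]}
  grip: -1

```text
clock: 0.57
eef_pos: [232.7, 384.7, 189.7]
eef_rot: [-1.571, 0.001, 1.083]
wrist_force: [0.7, 0.3, -0.4]
finger_gap: 94.3
```

```bash
python3 n.py 430 100 160 45; python3 n.py 487 -247 160 15.7
```

```text
t 0.57 pos [232.7 384.7 189.7] rot [-9.001e+01  7.000e-02  6.204e+01] gap 94.3 F [ 0.7  0.3 -0.4]
dp [-158.9   30.  -307.8] turn [ 0.02 17.04 -0.07]
t 0.57 pos [232.7 384.7 189.7] rot [-9.001e+01  7.000e-02  6.204e+01] gap 94.3 F [ 0.7  0.3 -0.4]
dp [-438.7   30.4 -520.8] turn [ 4.000e-02  4.634e+01 -6.000e-02]
```

>>> servo_tool:
  commands:
    - {"dp": [-18, 4, -35], "turn": [0, 4, 0]}
    - {"dp": [-36, 8, -70], "turn": [0, 7, 0]}
    - {"dp": [-54, 11, -105], "turn": [0, 11, 0]}
    - {"dp": [-72, 15, -140], "turn": [0, 14, 0]}
    - {"dp": [-90, 19, -175], "turn": [0, 18, 0]}

```text
clock: 0.98
eef_pos: [345.6, 221.4, 170.8]
eef_rot: [-1.571, 0.001, 0.766]
wrist_force: [1.0, 1.0, 0.6]
finger_gap: 94.0
```

```bash
python3 n.py 487 -247 160 15.7
```

```text
t 0.98 pos [345.6 221.4 170.8] rot [-9.003e+01  4.000e-02  4.391e+01] gap 94.0 F [1.  1.  0.6]
dp [-223.    11.2 -435.5] turn [ 0.05 28.21 -0.03]
```

>>> servo_tool:
  commands:
    - {"dp": [-18, 1, -35], "turn": [0, 2, 0]}
    - {"dp": [-36, 2, -71], "turn": [0, 5, 0]}
    - {"dp": [-54, 3, -106], "turn": [0, 7, 0]}
    - {"dp": [-72, 4, -141], "turn": [0, 9, 0]}
    - {"dp": [-90, 5, -176], "turn": [0, 11, 0]}

```text
clock: 1.4
eef_pos: [402.9, 30.2, 166.1]
eef_rot: [-1.572, 0.0, 0.573]
wrist_force: [1.3, 0.3, 1.0]
finger_gap: 93.9
```

```bash
python3 n.py 487 -247 160 15.7
```

```text
t 1.4 pos [402.9  30.2 166.1] rot [-9.005e+01  2.000e-02  3.281e+01] gap 93.9 F [1.3 0.3 1. ]
dp [ -79.5    6.3 -278.5] turn [ 6.000e-02  1.711e+01 -1.000e-02]
```

>>> servo_tool:
  commands:
    - {"dp": [-11, 1, -38], "turn": [0, 3, 0]}
    - {"dp": [-22, 2, -76], "turn": [0, 6, 0]}
    - {"dp": [-33, 3, -114], "turn": [0, 9, 0]}
    - {"dp": [-44, 4, -152], "turn": [0, 12, 0]}
    - {"dp": [-54, 4, -190], "turn": [0, 14, 0]}

```text
clock: 1.82
eef_pos: [460.3, -160.9, 162.0]
eef_rot: [-1.572, 0.0, 0.325]
wrist_force: [0.8, 0.8, 0.1]
finger_gap: 93.6
```

```bash
python3 n.py 487 -247 160 15.7
```

```text
t 1.82 pos [ 460.3 -160.9  162. ] rot [-9.004e+01  2.000e-02  1.862e+01] gap 93.6 F [0.8 0.8 0.1]
dp [ -2.2   2.  -90.1] turn [ 0.04  2.92 -0.02]
```

>>> servo_tool:
  commands:
    - {"dp": [-1, 1, -30], "turn": [0, 1, 0]}
    - {"dp": [-2, 1, -60], "turn": [0, 2, 0]}
    - {"dp": [-2, 2, -82], "turn": [0, 3, 0]}
    - {"dp": [-2, 2, -90], "turn": [0, 3, 0]}
    - {"dp": [-2, 2, -90], "turn": [0, 3, 0]}

```text
clock: 2.23
eef_pos: [487.1, -247.8, 159.4]
eef_rot: [-1.571, 0.001, 0.271]
wrist_force: [0.1, 0.4, -0.6]
finger_gap: 93.8
```

```bash
cat > w.py <<'E'
import sys; from h import *; from cell import manip
n=sys.argv[1]; s=manip.read_state(); c=manip.camera("wrist")
H=np.array(c["hand_eye"]); T=np.eye(4); T[:3,:3]=Rt(s); T[:3,3]=s["eef_pos"]; M=np.linalg.inv(T@H); c["R"]=M[:3,:3]; c["t"]=M[:3,3]
pickle.dump(c,open(f"pics/{n}.pkl","wb")); cv2.imwrite(f"pics/{n}.png",c["img"][:,:,::-1]); print(s["eef_pos"],s["eef_rot"])
E
python3 w.py w1; python3 n.py 487 -247 7 15.7
```

```text
[ 487.07719185 -247.81422939  159.43628451] [-1.57087338e+00  9.35187206e-04  2.71477785e-01]
t 2.28 pos [ 486.9 -246.7  159.6] rot [-9.000e+01  5.000e-02  1.561e+01] gap 94.1 F [-0.6  1.2 -0. ]
dp [ 1.000e-01  1.526e+02 -4.000e-01] turn [-0.   -0.09 -0.05]
```

View pics/w1.png

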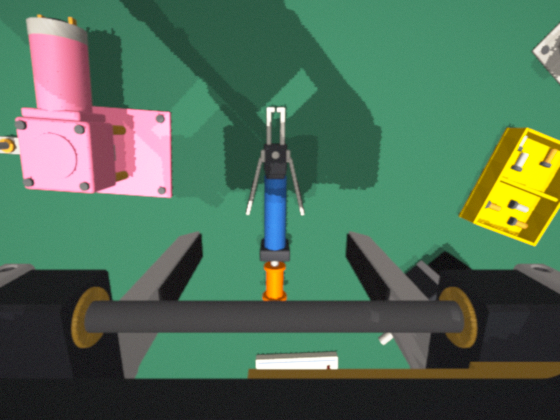

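Run:
```python
from h import *
c=pickle.load(open("pics/w1.pkl","rb"))
for n,q,z in [("pivot",(276,155),45),("tails mid",(276,213),36),("tips",(275.5,109),33),("collar",(273.5,298),36),("mouth",(274.5,264),28),("block front l",(260.5,243),39),("br",(289,243),39)]: print(n,cast(c,*q,z).round(1))
crop=c["img"][90:310,220:330,::-1]; cv2.imwrite("pics/w1c.png",cv2.resize(crop,None,fx=2.7,fy=2.7,interpolation=cv2.INTER_CUBIC))
```

```text
pivot [ 475.9 -199.9   45. ]
tails mid [ 492.9 -259.9   36. ]
tips [ 463.5 -157.3   33. ]
collar [ 517.8 -359.5   36. ]
mouth [ 508.4 -321.4   28. ]
block front l [ 485.5 -296.5   39. ]
br [ 515.5 -288.1   39. ]
```

View pics/w1c.png

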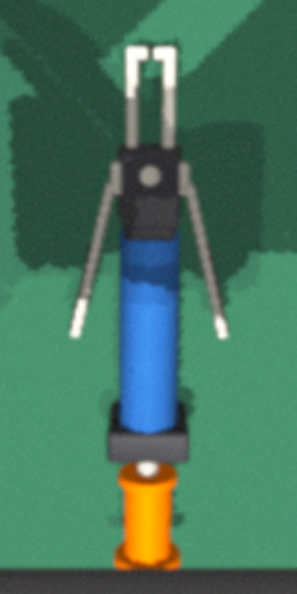

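>>> servo_tool:
  commands:
    - {"dp": [1, 25, -1], "turn": [0, 0, 0]}
    - {"dp": [1, 60, -1], "turn": [0, 0, 0]}
    - {"dp": [1, 98, -1], "turn": [0, 0, 0]}
    - {"dp": [1, 130, -1], "turn": [0, 0, 0]}
    - {"dp": [1, 145, -1], "turn": [0, 0, 0]}

```text
clock: 2.7
eef_pos: [486.2, -244.8, 11.1]
eef_rot: [-1.567, 0.004, 0.274]
wrist_force: [0.0, 0.8, -0.2]
finger_gap: 93.9
```

```bash
python3 n.py 488.6 -247.7 8 15.4
```

```text
t 2.7 pos [ 486.2 -244.8   11.1] rot [-89.8    0.23  15.72] gap 93.9 F [ 0.   0.8 -0.2]
dp [ 1.5  3.1 -3.5] turn [-0.2   0.32 -0.23]
```

>>> servo_tool:
  commands:
    - {"dp": [1.5, 3, -3.5], "turn": [-0.2, 0.3, -0.2]}
    - {"dp": [1.5, 3, -3.5], "turn": [-0.2, 0.3, -0.2]}
    - {"dp": [1.5, 3, -3.5], "turn": [-0.2, 0.3, -0.2]}

```text
clock: 2.95
eef_pos: [489.1, -247.3, 9.2]
eef_rot: [-1.572, -0.0, 0.27]
wrist_force: [-0.3, -0.5, 0.6]
finger_gap: 94.1
```

>>> servo_tool:
  commands:
    - {"dp": [0, 0, 0], "turn": [0, 0, 0]}
    - {"dp": [0, 0, 0], "turn": [0, 0, 0]}
    - {"dp": [0, 0, 0], "turn": [0, 0, 0]}
    - {"dp": [0, 0, 0], "turn": [0, 0, 0]}
    - {"dp": [0, 0, 0], "turn": [0, 0, 0]}
  grip: 1
  force: 26

```text
clock: 3.37
eef_pos: [489.2, -247.4, 9.6]
eef_rot: [-1.572, -0.001, 0.27]
wrist_force: [-0.7, 0.7, 0.2]
finger_gap: 64.0
```

>>> servo_tool:
  commands:
    - {"dp": [0, 0, 0], "turn": [0, 0, 0]}
    - {"dp": [0, 0, 0], "turn": [0, 0, 0]}
    - {"dp": [0, 0, 0], "turn": [0, 0, 0]}
    - {"dp": [0, 0, 0], "turn": [0, 0, 0]}
    - {"dp": [0, 0, 0], "turn": [0, 0, 0]}

```text
clock: 3.78
eef_pos: [489.3, -247.5, 9.6]
eef_rot: [-1.572, -0.001, 0.27]
wrist_force: [0.8, -0.8, -0.4]
finger_gap: 31.2
```

```bash
python3 w.py w2; python3 n.py 488.6 -247.7 8 15.4
```

```text
[ 489.2715959  -247.47732797    9.60474917] [-1.57210311e+00 -7.20079406e-04  2.69900070e-01]
t 3.83 pos [ 489.3 -247.4    9.6] rot [-9.007e+01 -4.000e-02  1.547e+01] gap 29.7 F [-0.6 -1.2 -0.5]
dp [-0.7  1.6 -0.1] turn [0.07 0.07 0.04]
```

View pics/w2.png

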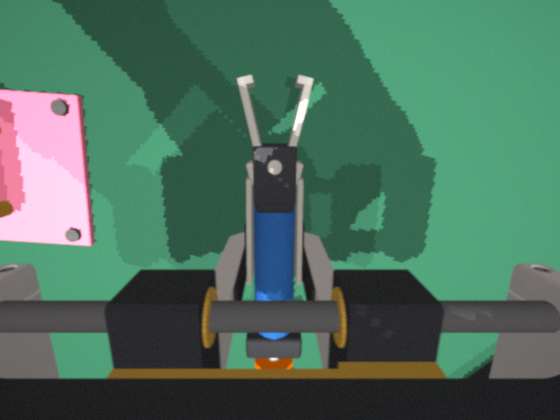

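```bash
python3 - <<'E'
from h import *
c=pickle.load(open("pics/w2.pkl","rb"))
p=cast(c,275,167.5,45); tm=(cast(c,245,80,33)+cast(c,305.5,80,33))/2; print(p,tm, np.degrees(np.arctan2(*(p-tm)[[1,0]])), np.linalg.norm(p[:2]-np.array([489.3,-247.4])))
E
python3 n.py 488.6 -247.7 85 15.4
```

```text
[ 475.32369427 -194.89548516   45.        ] [ 464.24443764 -154.43870384   33.        ] -74.68480419073703 54.332874026763896
t 3.83 pos [ 489.3 -247.4    9.6] rot [-9.007e+01 -4.000e-02  1.547e+01] gap 29.7 F [-0.6 -1.2 -0.5]
dp [ -0.7 -75.4  -0.2] turn [0.07 0.07 0.04]
```

>>> servo_tool:
  commands:
    - {"dp": [0, -8, 0], "turn": [0, 0, 0]}
    - {"dp": [0, -22, 0], "turn": [0, 0, 0]}
    - {"dp": [0, -40, 0], "turn": [0, 0, 0]}
    - {"dp": [0, -56, 0], "turn": [0, 0, 0]}
    - {"dp": [0, -66, 0], "turn": [0, 0, 0]}

```text
clock: 4.25
eef_pos: [489.5, -247.5, 77.6]
eef_rot: [-1.573, -0.002, 0.27]
wrist_force: [0.4, -1.1, -2.0]
finger_gap: 29.5
```

```bash
python3 w.py w3; python3 n.py 532 124.5 76 -0.9
```

```text
[ 489.54316602 -247.49577581   77.57103288] [-1.57302759 -0.00176791  0.26992971]
t 4.3 pos [ 490.1 -247.8   78.9] rot [-90.21  -0.19  15.47] gap 29.6 F [ 1.1 -1.2  0.5]
dp [139.6   2.  347.7] turn [ 0.19 16.37  0.22]
```

View pics/w3.png

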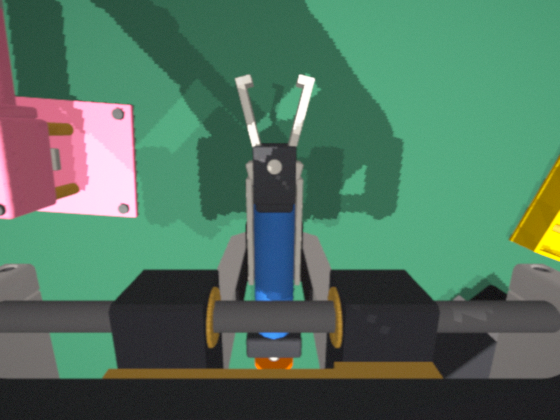

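>>> servo_tool:
  commands:
    - {"dp": [6, 0, 16], "turn": [0, 1, 0]}
    - {"dp": [20, 0, 48], "turn": [0, 3, 0]}
    - {"dp": [34, 1, 84], "turn": [0, 4, 0]}
    - {"dp": [48, 1, 120], "turn": [0, 6, 0]}
    - {"dp": [62, 1, 155], "turn": [0, 8, 0]}

```text
clock: 4.72
eef_pos: [508.0, -80.1, 77.0]
eef_rot: [-1.574, -0.003, 0.128]
wrist_force: [0.1, 0.4, -1.4]
finger_gap: 29.7
```

```bash
python3 n.py 532.2 125 76 -0.9
```

```text
t 4.72 pos [508.  -80.1  77. ] rot [-90.16  -0.16   7.35] gap 29.7 F [ 0.1  0.4 -1.4]
dp [ 50.2   0.5 200.3] turn [0.15 8.25 0.17]
```

>>> servo_tool:
  commands:
    - {"dp": [9, 0, 36], "turn": [0, 2, 0]}
    - {"dp": [18, 0, 72], "turn": [0, 4, 0]}
    - {"dp": [27, 0, 106], "turn": [0, 5, 0]}
    - {"dp": [34, 0, 136], "turn": [0, 6, 0]}
    - {"dp": [39, 0, 156], "turn": [0, 7, 0]}

```text
clock: 5.13
eef_pos: [526.3, 82.3, 76.2]
eef_rot: [-1.573, -0.002, 0.007]
wrist_force: [0.1, -0.4, -1.5]
finger_gap: 29.6
```

```bash
python3 n.py 532.2 125 76 -0.9
```

```text
t 5.13 pos [526.3  82.3  76.2] rot [-90.13  -0.14   0.39] gap 29.6 F [ 0.1 -0.4 -1.5]
dp [ 6.2  0.1 42.6] turn [0.13 1.29 0.14]
```

>>> servo_tool:
  commands:
    - {"dp": [2, 0, 14], "turn": [0.1, 0.5, 0.1]}
    - {"dp": [4, 0, 28], "turn": [0.1, 1, 0.1]}
    - {"dp": [6, 0, 38], "turn": [0.1, 1.3, 0.1]}
    - {"dp": [6.2, 0, 42.6], "turn": [0.1, 1.3, 0.1]}
    - {"dp": [6.2, 0, 42.6], "turn": [0.1, 1.3, 0.1]}

```text
clock: 5.55
eef_pos: [532.0, 125.4, 75.7]
eef_rot: [-1.571, -0.0, -0.015]
wrist_force: [-0.5, -0.1, -1.5]
finger_gap: 29.4
```

```bash
python3 w.py w4; python3 n.py 532.2 125 76 -0.9
python3 - <<'E'
from cell import manip
from h import *
for n in("top","side"):
  c=manip.camera(n); pickle.dump(c,open(f"pics/{n}4.pkl","wb"))
  b=dict(top=(150,145,290,250),side=(210,120,350,225))[n]; crop(c,*b,n+"4",5.5)
E
```

```text
[532.01880522 125.4263515   75.72068615] [-1.57133593e+00 -9.85002490e-05 -1.48994032e-02]
t 5.6 pos [532.  124.8  75.8] rot [-9.004e+01 -1.000e-02 -8.800e-01] gap 29.3 F [ 0.6 -0.3 -2. ]
dp [ 0.2 -0.2  0.2] turn [0.04 0.02 0.01]
```

View pics/w4.png

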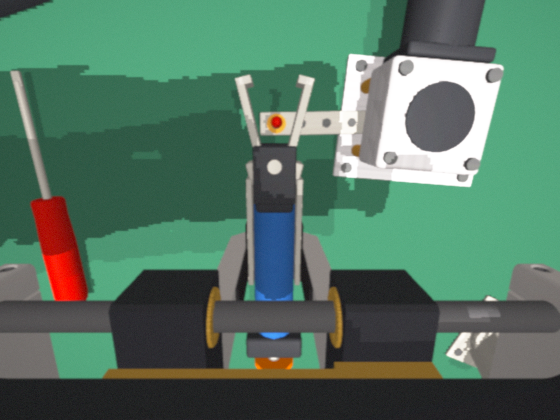

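View pics/side4.png

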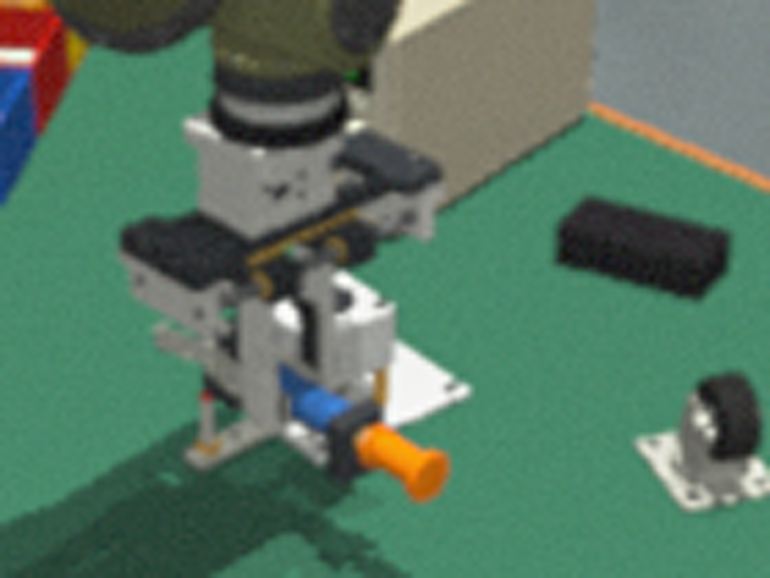

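View pics/top4.png

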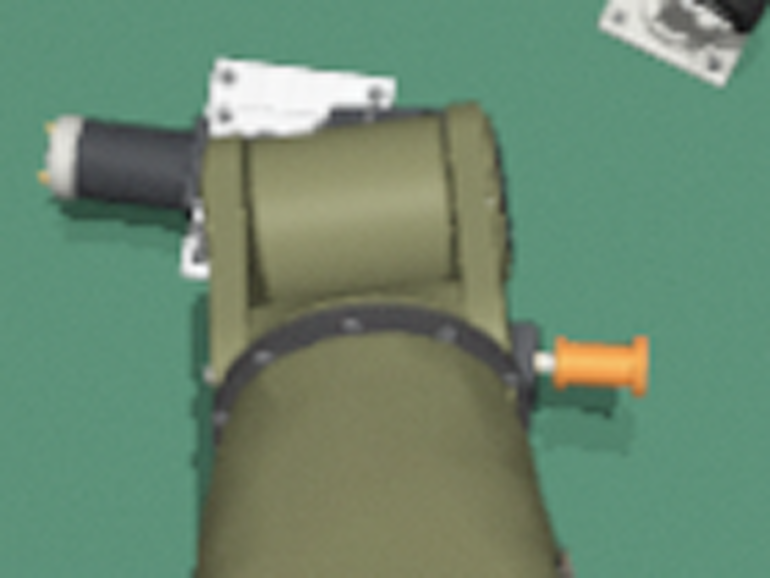

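Run:
```python
from h import *
c=pickle.load(open("pics/w4.pkl","rb"))
tip=cast(c,277,121.5,51); dz=75.8-9.6
piv=cast(c,275,167.5,45+dz); tl=cast(c,245,80,33+dz); tr=cast(c,306,80,33+dz)
print("tip",tip,"base",cast(c,274,123,14),"pivot",piv,"tips",tl,tr,(tl+tr)/2)
for q in [(327,122),(351,122.5),(304,122.5)]: print(cast(c,*q,13))
```

```text
tip [535.412795 203.536242  51.      ] base [533.42418682 203.65579519  14.        ] pivot [533.51522232 179.79652416 111.2       ] tips [519.22027329 221.95189096  99.2       ] [549.5056139  221.52284907  99.2       ] [534.3629436  221.73737001  99.2       ]
[575.6881148  203.85262851  13.        ]
[594.84081327 203.19797865  13.        ]
[557.35666758 203.72902825  13.        ]
```

>>> servo_tool:
  commands:
    - {"dp": [1, 5, -2], "turn": [0, 0, 0]}
    - {"dp": [1, 14, -4], "turn": [0, 0, 0]}
    - {"dp": [1, 24, -4], "turn": [0, 0, 0]}
    - {"dp": [1, 32, -4], "turn": [0, 0, 0]}
    - {"dp": [1, 35, -4], "turn": [0, 0, 0]}

```text
clock: 6.12
eef_pos: [532.2, 119.9, 38.9]
eef_rot: [-1.572, 0.002, -0.017]
wrist_force: [-0.1, -0.2, -2.0]
finger_gap: 29.6
```

```bash
python3 w.py w5; python3 n.py 533 121 10 -0.9
```

```text
[532.20022454 119.89461755  38.9384169 ] [-1.57182618  0.00216693 -0.01667094]
t 6.17 pos [532.3 120.   39.1] rot [-90.06   0.12  -0.94] gap 29.4 F [-0.   0.5 -2.5]
dp [ 0.8 29.1  1.1] turn [ 0.06 -0.04 -0.12]
```

View pics/w5.png

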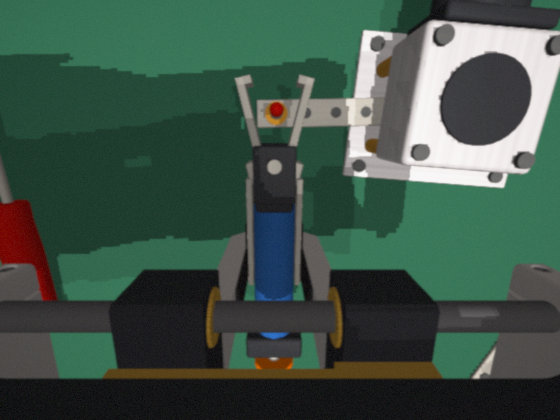

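>>> servo_tool:
  commands:
    - {"dp": [1, 7, 0], "turn": [0, 0, -0.1]}
    - {"dp": [1, 15, 1], "turn": [0, 0, -0.1]}
    - {"dp": [1, 21, 1], "turn": [0, 0, -0.1]}
    - {"dp": [1, 25, 1], "turn": [0, 0, -0.1]}
    - {"dp": [1, 27, 1], "turn": [0, 0, -0.1]}

```text
clock: 6.58
eef_pos: [532.9, 121.0, 11.3]
eef_rot: [-1.572, 0.001, -0.016]
wrist_force: [-0.2, 0.9, -2.1]
finger_gap: 29.4
```

```bash
python3 w.py w6; python3 n.py 533 121 9.6 -0.9
```

```text
[532.90965049 120.95188624  11.29237784] [-1.57200602e+00  1.29811161e-03 -1.64077323e-02]
t 6.63 pos [532.9 120.9  11.3] rot [-9.007e+01  8.000e-02 -9.400e-01] gap 29.8 F [-0.1 -0.3 -2.1]
dp [0.1 1.7 0.1] turn [ 0.07 -0.04 -0.08]
```

View pics/w6.png

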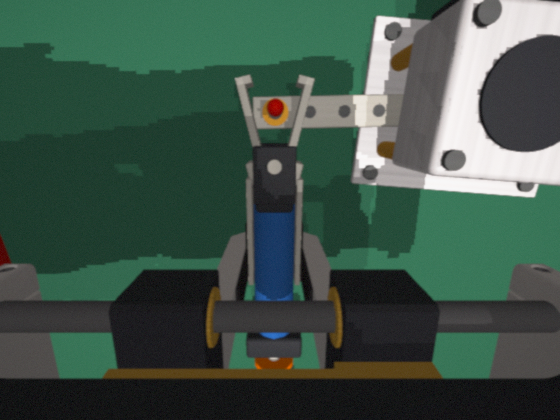

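>>> servo_tool:
  commands:
    - {"dp": [0, 1.5, 0], "turn": [0, 0, 0]}
    - {"dp": [0, 1.5, 0], "turn": [0, 0, 0]}
    - {"dp": [0, 1.5, 0], "turn": [0, 0, 0]}

```text
clock: 6.88
eef_pos: [533.0, 121.0, 10.0]
eef_rot: [-1.572, 0.001, -0.016]
wrist_force: [0.0, -0.7, -1.8]
finger_gap: 29.5
```

>>> servo_tool:
  commands:
    - {"dp": [0, 0, 0], "turn": [0, 0, 0]}
    - {"dp": [0, 0, 0], "turn": [0, 0, 0]}
    - {"dp": [0, 0, 0], "turn": [0, 0, 0]}
    - {"dp": [0, 0, 0], "turn": [0, 0, 0]}
    - {"dp": [0, 0, 0], "turn": [0, 0, 0]}
  grip: -0.7

```text
clock: 7.3
eef_pos: [533.0, 120.9, 10.0]
eef_rot: [-1.572, 0.001, -0.016]
wrist_force: [0.1, -0.5, -0.1]
finger_gap: 59.9
```

>>> servo_tool:
  commands:
    - {"dp": [0, 0, 0], "turn": [0, 0, 0]}
    - {"dp": [0, 0, 0], "turn": [0, 0, 0]}
    - {"dp": [0, 0, 0], "turn": [0, 0, 0]}
    - {"dp": [0, 0, 0], "turn": [0, 0, 0]}
    - {"dp": [0, 0, 0], "turn": [0, 0, 0]}

```text
clock: 7.72
eef_pos: [533.1, 121.0, 10.1]
eef_rot: [-1.572, 0.001, -0.016]
wrist_force: [-0.0, -0.1, 0.2]
finger_gap: 79.9
```

```bash
python3 w.py w7; python3 n.py 533 121 75 -0.9
```

```text
[533.1027392  120.96259269  10.10368334] [-1.57191046e+00  7.76879628e-04 -1.64186926e-02]
t 7.77 pos [533.1 121.   10.1] rot [-9.006e+01  5.000e-02 -9.400e-01] gap 79.7 F [-0.7  0.1 -0.1]
dp [ -0.1 -64.9  -0. ] turn [ 0.06 -0.04 -0.05]
```

View pics/w7.png

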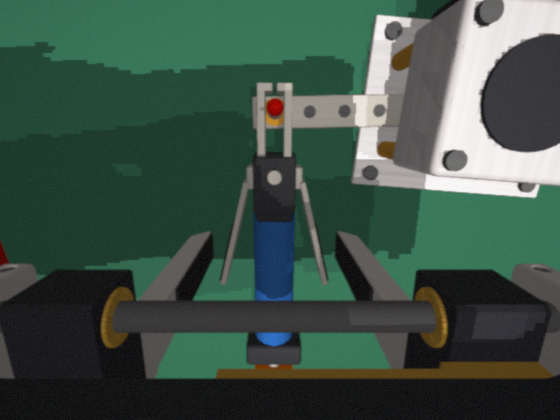

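>>> servo_tool:
  commands:
    - {"dp": [0, -12, 0], "turn": [0, 0, 0]}
    - {"dp": [0, -34, 0], "turn": [0, 0, 0]}
    - {"dp": [0, -55, -5], "turn": [0, 0, 0]}
    - {"dp": [0, -65, -25], "turn": [0, 0, 0]}
    - {"dp": [0, -65, -55], "turn": [0, 0, 0]}

```text
clock: 8.18
eef_pos: [533.5, 66.9, 78.6]
eef_rot: [-1.571, -0.004, -0.014]
wrist_force: [1.4, 0.0, -0.4]
finger_gap: 79.9
```

>>> servo_tool:
  commands:
    - {"dp": [0, 0, -25], "turn": [0, 0, 0]}
    - {"dp": [0, 0, -36], "turn": [0, 0, 0]}
    - {"dp": [0, 0, -42], "turn": [0, 0, 0]}
    - {"dp": [0, 0, -42], "turn": [0, 0, 0]}
    - {"dp": [0, 0, -42], "turn": [0, 0, 0]}

```text
clock: 8.6
eef_pos: [532.9, 25.5, 78.7]
eef_rot: [-1.571, -0.004, -0.014]
wrist_force: [0.9, 0.2, 0.1]
finger_gap: 79.9
```

```bash
python3 w.py w8; python3 n.py 533 25 75 -0.9
python3 - <<'E'
from cell import manip
from h import *
for n in("top","side"):
  c=manip.camera(n); pickle.dump(c,open(f"pics/{n}8.pkl","wb"))
  b=dict(top=(170,145,310,250),side=(210,140,350,245))[n]; crop(c,*b,n+"8",5.5)
E
```

```text
[532.91533698  25.53598276  78.68574798] [-1.57117659 -0.00374605 -0.0138923 ]
t 8.65 pos [532.9  25.8  78.6] rot [-90.02  -0.21  -0.76] gap 79.7 F [ 0.6 -0.1 -0.3]
dp [ 0.1  3.6 -0.8] turn [0.02 0.14 0.21]
```

View pics/w8.png

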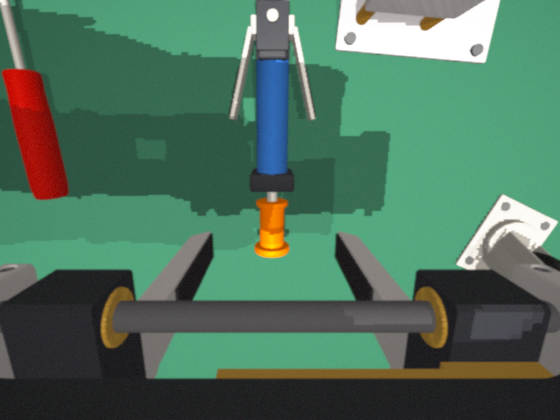

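View pics/side8.png

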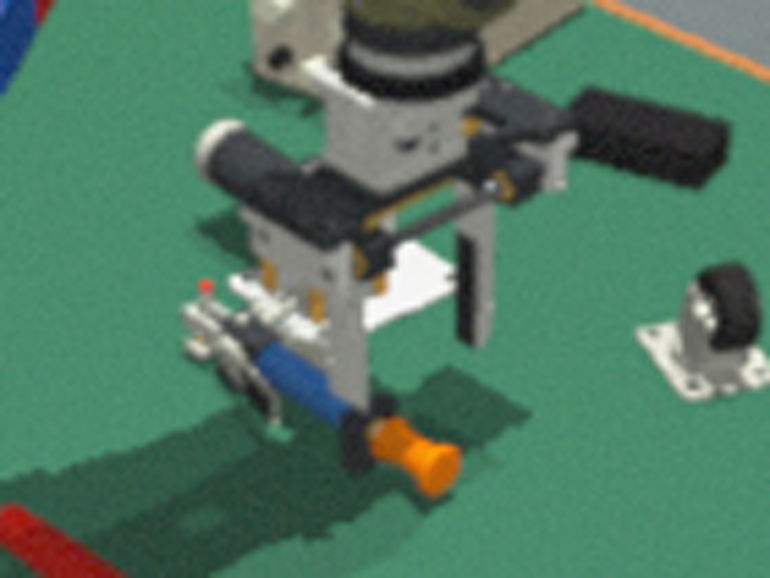

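View pics/top8.png

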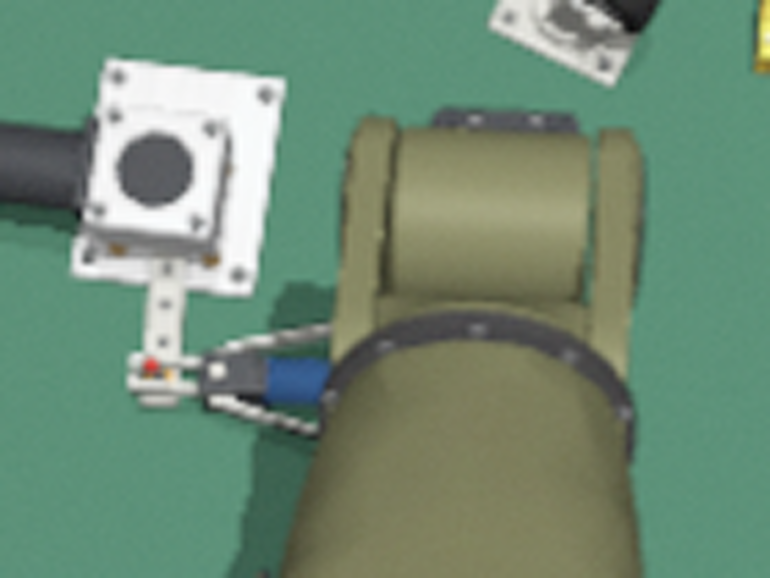

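Run:
```python
from h import *
c=pickle.load(open("pics/w8.pkl","rb"));t=pickle.load(open("pics/top8.pkl","rb"))
print("pivot w",cast(c,272.5,15,45),"block",cast(c,272,180,39))
hsv=cv2.cvtColor(c["img"],cv2.COLOR_RGB2HSV); m=cv2.inRange(hsv,(4,170,100),(22,255,255)); m[:195]=0;m[262:]=0;m[:,:250]=0;m[:,295:]=0
v,u=np.nonzero(m); print(u.min(),u.max(),v.min(),v.max())
for vv in range(v.min(),v.max()+1,3): a=u[v==vv]; print(vv,a.min(),a.max(),cast(c,a.mean(),vv,36).round(1))
C=lambda x,y:(170+(x+.5)/5.5-.5,145+(y+.5)/5.5-.5)
print("pivot top",cast(t,*C(217,370),45),"pin",cast(t,*C(151,367),50))
```

```text
pivot w [534.23824295 170.02956309  45.        ] block [532.31058787  61.64938027  39.        ]
255 288 198 257
198 263 279 [530.4  47.   36. ]
201 256 287 [531.7  44.6  36. ]
204 257 287 [532.   42.2  36. ]
207 259 284 [531.6  39.8  36. ]
210 260 283 [531.6  37.3  36. ]
213 260 283 [531.5  34.9  36. ]
216 260 283 [531.5  32.4  36. ]
219 260 283 [531.4  29.9  36. ]
222 260 283 [531.4  27.4  36. ]
225 261 283 [531.8  24.9  36. ]
228 260 283 [531.3  22.4  36. ]
231 260 283 [531.3  19.9  36. ]
234 260 283 [531.3  17.3  36. ]
237 260 282 [530.8  14.8  36. ]
240 260 283 [531.2  12.2  36. ]
243 257 286 [531.1   9.6  36. ]
246 255 287 [530.7   7.   36. ]
249 255 288 [531.1   4.4  36. ]
252 256 287 [531.    1.8  36. ]
255 260 282 [530.6  -0.9  36. ]
pivot top [533.5455561  171.06275016  45.        ] pin [532.99496729 203.98109189  50.        ]
```

>>> servo_tool:
  commands:
    - {"dp": [-1.5, 15, -1], "turn": [0, 0.1, 0.2]}
    - {"dp": [-1.5, 35, -1], "turn": [0, 0.1, 0.2]}
    - {"dp": [-1.5, 55, -1], "turn": [0, 0.1, 0.2]}
    - {"dp": [-1.5, 66, -1], "turn": [0, 0.1, 0.2]}
    - {"dp": [-1.5, 70, -1], "turn": [0, 0.1, 0.2]}

```text
clock: 9.17
eef_pos: [530.7, 25.4, 6.8]
eef_rot: [-1.571, 0.003, -0.014]
wrist_force: [0.4, -0.2, -0.4]
finger_gap: 79.8
```

>>> servo_tool:
  commands:
    - {"dp": [0, 0, 0], "turn": [0, 0, 0]}
    - {"dp": [0, 0, 0], "turn": [0, 0, 0]}

```text
clock: 9.33
eef_pos: [530.9, 25.7, 7.2]
eef_rot: [-1.571, 0.003, -0.013]
wrist_force: [-0.1, 0.2, -0.0]
finger_gap: 79.6
```

```bash
python3 n.py 531.4 24.5 8 -0.9
```

```text
t 9.33 pos [530.9  25.7   7.2] rot [-90.02   0.14  -0.77] gap 79.6 F [-0.1  0.2 -0. ]
dp [ 0.5 -0.8 -1.2] turn [ 0.02  0.13 -0.14]
```

>>> servo_tool:
  commands:
    - {"dp": [0.5, -0.8, -1], "turn": [0, 0.1, -0.1]}
    - {"dp": [0.5, -0.8, -1], "turn": [0, 0.1, -0.1]}
    - {"dp": [0.5, -0.8, -1], "turn": [0, 0.1, -0.1]}
    - {"dp": [0.5, -0.8, -1], "turn": [0, 0.1, -0.1]}
    - {"dp": [0.5, -0.8, -1], "turn": [0, 0.1, -0.1]}
  grip: 1
  force: 35

```text
clock: 9.75
eef_pos: [531.5, 24.6, 8.3]
eef_rot: [-1.571, 0.0, -0.015]
wrist_force: [-0.4, -0.4, 0.1]
finger_gap: 50.1
```

>>> servo_tool:
  commands:
    - {"dp": [0, 0, 0], "turn": [0, 0, 0]}
    - {"dp": [0, 0, 0], "turn": [0, 0, 0]}
    - {"dp": [0, 0, 0], "turn": [0, 0, 0]}
    - {"dp": [0, 0, 0], "turn": [0, 0, 0]}
    - {"dp": [0, 0, 0], "turn": [0, 0, 0]}

```text
clock: 10.17
eef_pos: [531.5, 24.6, 8.3]
eef_rot: [-1.571, 0.0, -0.015]
wrist_force: [0.5, -0.2, -0.1]
finger_gap: 18.9
```

>>> servo_tool:
  commands:
    - {"dp": [0, 0, 0], "turn": [0, 0, 0]}
    - {"dp": [0, 0, 0], "turn": [0, 0, 0]}
    - {"dp": [0, 0, 0], "turn": [0, 0, 0]}

```text
clock: 10.42
eef_pos: [531.5, 24.7, 8.3]
eef_rot: [-1.571, 0.0, -0.015]
wrist_force: [-0.9, 0.0, 0.2]
finger_gap: 19.1
```

```bash
python3 w.py w9; python3 n.py 531.4 -34 8 -0.9
```

```text
[531.53921679  24.65626636   8.27993534] [-1.57122646e+00  3.35753675e-04 -1.51823976e-02]
t 10.47 pos [531.5  24.7   8.3] rot [-9.002e+01  2.000e-02 -8.700e-01] gap 19.0 F [-0.3  0.2  0.6]
dp [  0.8   0.3 -58.7] turn [ 0.02  0.03 -0.02]
```

View pics/w9.png

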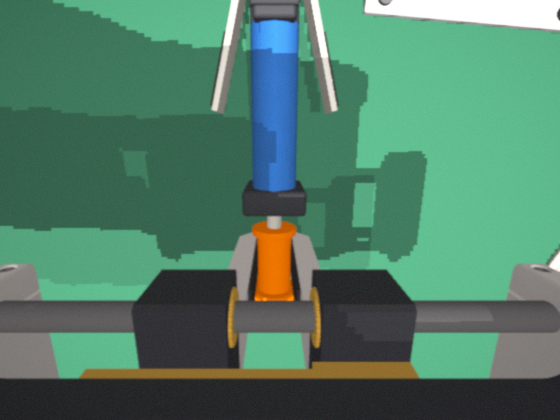

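>>> servo_tool:
  commands:
    - {"dp": [0, 0, -2], "turn": [0, 0, 0]}
    - {"dp": [0, 0, -5], "turn": [0, 0, 0]}
    - {"dp": [0, 0, -9], "turn": [0, 0, 0]}
    - {"dp": [0, 0, -13], "turn": [0, 0, 0]}
    - {"dp": [0, 0, -16], "turn": [0, 0, 0]}

```text
clock: 10.88
eef_pos: [531.2, 8.2, 8.2]
eef_rot: [-1.571, 0.001, -0.015]
wrist_force: [0.7, 3.7, 0.1]
finger_gap: 19.3
```

>>> servo_tool:
  commands:
    - {"dp": [0, 0, -4], "turn": [0, 0, 0]}
    - {"dp": [0, 0, -8], "turn": [0, 0, 0]}
    - {"dp": [0, 0, -12], "turn": [0, 0, 0]}
    - {"dp": [0, 0, -16], "turn": [0, 0, 0]}
    - {"dp": [0, 0, -18], "turn": [0, 0, 0]}

```text
clock: 11.3
eef_pos: [530.9, -10.2, 8.2]
eef_rot: [-1.571, 0.001, -0.016]
wrist_force: [0.8, 5.1, 0.7]
finger_gap: 18.8
```

>>> servo_tool:
  commands:
    - {"dp": [0, 0, -3], "turn": [0, 0, 0]}
    - {"dp": [0, 0, -6], "turn": [0, 0, 0]}
    - {"dp": [0, 0, -9], "turn": [0, 0, 0]}
    - {"dp": [0, 0, -11], "turn": [0, 0, 0]}
    - {"dp": [0, 0, -12], "turn": [0, 0, 0]}

```text
clock: 11.72
eef_pos: [530.7, -22.2, 8.2]
eef_rot: [-1.57, 0.001, -0.016]
wrist_force: [0.4, 6.8, 0.9]
finger_gap: 19.2
```

```bash
python3 w.py w10; python3 n.py 531 -32 8 -0.9
python3 - <<'E'
from cell import manip
from h import *
for n in("top","side"):
  c=manip.camera(n); pickle.dump(c,open(f"pics/{n}10.pkl","wb"))
  b=dict(top=(180,160,320,250),side=(230,150,370,255))[n]; crop(c,*b,n+"10",5.5)
c=pickle.load(open("pics/w10.pkl","rb")); crop(c,200,0,350,310,"w10c",1.9)
E
```

```text
[530.69497831 -22.22612075   8.24807422] [-1.57024464e+00  6.20328520e-04 -1.59760836e-02]
t 11.77 pos [530.7 -22.3   8.2] rot [-8.997e+01  4.000e-02 -9.200e-01] gap 18.7 F [0.2 7.1 0.8]
dp [ 0.5  0.2 -9.7] turn [-0.03 -0.02 -0.04]
```

View pics/w10.png

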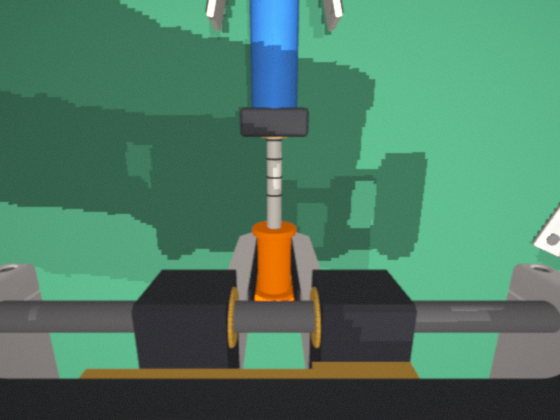

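View pics/side10.png

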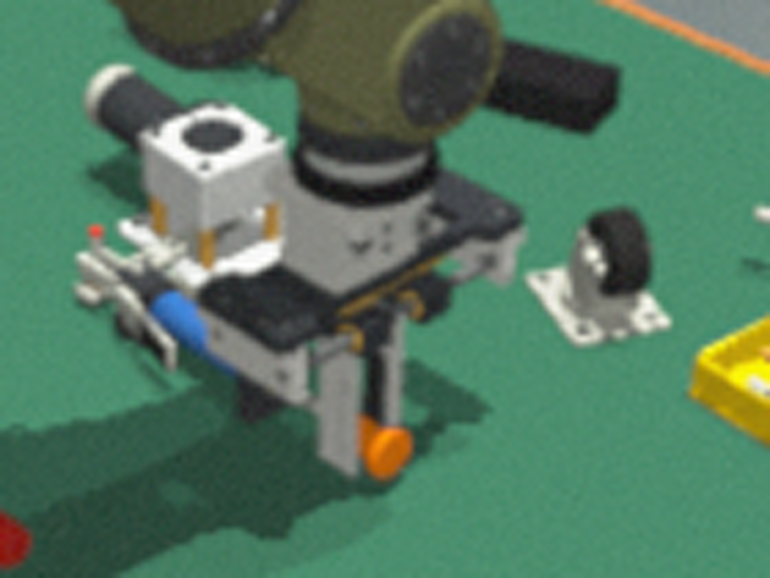

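View pics/top10.png

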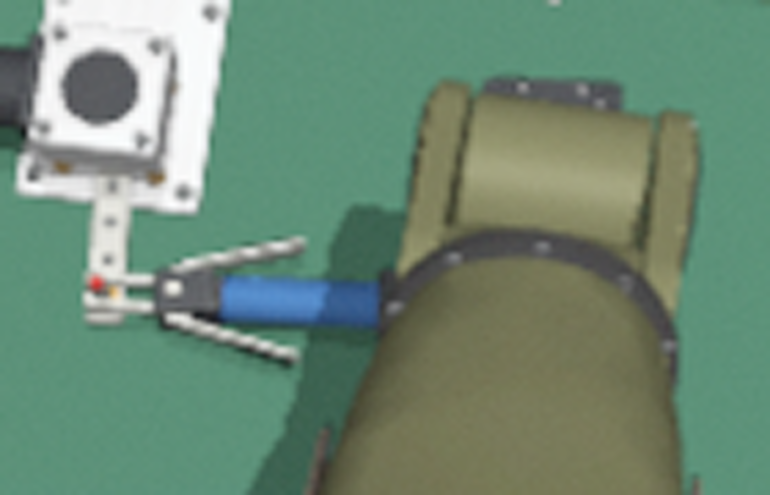

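Run:
```python
from h import *
c=pickle.load(open("pics/w10.pkl","rb")); crop(c,235,95,315,240,"w10d",4)
for v in (135.5,150,158,175,193,210,224): print(v,cast(c,274,v,31).round(1))
for v in range(128,226,2): print(v,c["img"][v,272:277].mean(0).round(),end=" ")
```

```text
135.5 [532.   47.3  31. ]
150 [531.9  39.8  31. ]
158 [531.8  35.7  31. ]
175 [531.7  26.6  31. ]
193 [531.5  16.7  31. ]
210 [531.4   7.   31. ]
224 [531.3  -1.1  31. ]
128 [83. 82. 85.] 130 [81. 79. 83.] 132 [66. 66. 69.] 134 [54. 54. 57.] 136 [113.  89.  61.] 138 [180. 163. 142.] 140 [90. 86. 82.] 142 [181. 175. 165.] 144 [189. 183. 172.] 146 [189. 182. 172.] 148 [189. 183. 173.] 150 [189. 182. 172.] 152 [188. 181. 171.] 154 [189. 182. 171.] 156 [190. 183. 172.] 158 [126. 121. 115.] 160 [129. 124. 117.] 162 [188. 182. 172.] 164 [192. 185. 175.] 166 [193. 186. 175.] 168 [220. 214. 202.] 170 [225. 219. 208.] 172 [224. 218. 207.] 174 [223. 218. 207.] 176 [207. 200. 188.] 178 [122. 117. 111.] 180 [222. 217. 206.] 182 [223. 217. 207.] 184 [223. 217. 207.] 186 [217. 210. 200.] 188 [210. 205. 192.] 190 [189. 181. 171.] 192 [188. 180. 170.] 194 [170. 163. 154.] 196 [100.  96.  91.] 198 [187. 181. 170.] 200 [188. 181. 170.] 202 [187. 181. 170.] 204 [187. 180. 169.] 206 [188. 181. 170.] 208 [186. 180. 169.] 210 [187. 180. 170.] 212 [188. 181. 170.] 214 [186. 180. 169.] 216 [188. 181. 170.] 218 [187. 181. 170.] 220 [186. 180. 170.] 222 [187. 180. 170.] 224 [187. 180. 169.]
```

View pics/w10d.png

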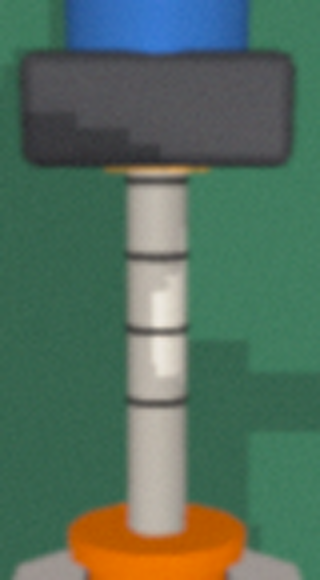

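>>> servo_tool:
  commands:
    - {"dp": [0, 0, -2], "turn": [0, 0, 0]}
    - {"dp": [0, 0, -5], "turn": [0, 0, 0]}
    - {"dp": [0, 0, -7], "turn": [0, 0, 0]}
    - {"dp": [0, 0, -8.5], "turn": [0, 0, 0]}
    - {"dp": [0, 0, -8.5], "turn": [0, 0, 0]}

```text
clock: 12.28
eef_pos: [530.5, -30.6, 8.2]
eef_rot: [-1.57, 0.001, -0.016]
wrist_force: [0.5, 8.0, 0.5]
finger_gap: 18.8
```

```bash
python3 w.py w11; python3 n.py 531 -32 8 -0.9
python3 - <<'E'
from h import *
c=pickle.load(open("pics/w11.pkl","rb")); crop(c,235,75,315,220,"w11d",4)
for v in range(112,160): print(v,c["img"][v,272:277].mean(0).round().astype(int),end=" ")
for v in (115,118,120,122,124,137,140): print(v,cast(c,274,v,31).round(1))
E
```

```text
[530.51061661 -30.57487812   8.22969342] [-1.56967805e+00  7.39814218e-04 -1.61520926e-02]
t 12.33 pos [530.5 -30.5   8.3] rot [-8.993e+01  4.000e-02 -9.300e-01] gap 18.7 F [0.1 7.4 0.2]
dp [ 0.5  0.3 -1.5] turn [-0.07 -0.03 -0.04]
112 [84 83 86] 113 [83 81 85] 114 [83 81 85] 115 [78 77 80] 116 [67 67 70] 117 [60 60 63] 118 [60 56 53] 119 [146 105  51] 120 [233 161  59] 121 [232 108  38] 122 [233  42  17] 123 [238  31  18] 124 [237  30  14] 125 [235  29  14] 126 [235  25  12] 127 [237  29  15] 128 [238  34  21] 129 [237  73  64] 130 [235 152 142] 131 [232 214 202] 132 [228 223 212] 133 [210 203 191] 134 [198 191 180] 135 [197 191 179] 136 [197 190 179] 137 [192 185 175] 138 [175 168 159] 139 [113 108 102] 140 [89 85 83] 141 [146 141 133] 142 [181 174 164] 143 [189 183 172] 144 [191 184 173] 145 [191 184 172] 146 [190 184 174] 147 [190 183 172] 148 [189 182 172] 149 [190 183 172] 150 [189 183 173] 151 [190 183 172] 152 [190 183 172] 153 [189 183 172] 154 [189 182 172] 155 [190 183 173] 156 [188 181 171] 157 [176 170 160] 158 [127 123 116] 159 [90 86 81] 115 [532.   49.1  31. ]
118 [532.   47.7  31. ]
120 [532.   46.7  31. ]
122 [531.9  45.7  31. ]
124 [531.9  44.7  31. ]
137 [531.8  38.2  31. ]
140 [531.8  36.6  31. ]
```

View pics/w11d.png

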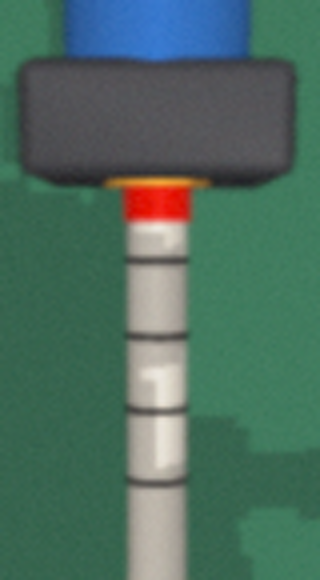

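Run:
```python
from cell import manip
from h import *
t0=pickle.load(open("pics/top0.pkl","rb"))
for n in("top","side"):
  c=manip.camera(n); pickle.dump(c,open(f"pics/{n}12.pkl","wb"))
  if n=="top": crop(c,180,160,320,250,"top12",5.5); cv2.imwrite("pics/t12.png",c["img"][:,:,::-1]); C=lambda x,y:(180+(x+.5)/5.5-.5,160+(y+.5)/5.5-.5)
  else: crop(c,230,150,370,255,"side12",5.5)
s=manip.read_state(); print(s["clock"],s["eef_pos"],s["wrist_force"],s["finger_gap"])
```

```text
12.4333 [530.51963207 -30.41247549   8.23017852] [-0.04222811  8.19639277  1.15915297] 19.40316590257647
```

View pics/top12.png

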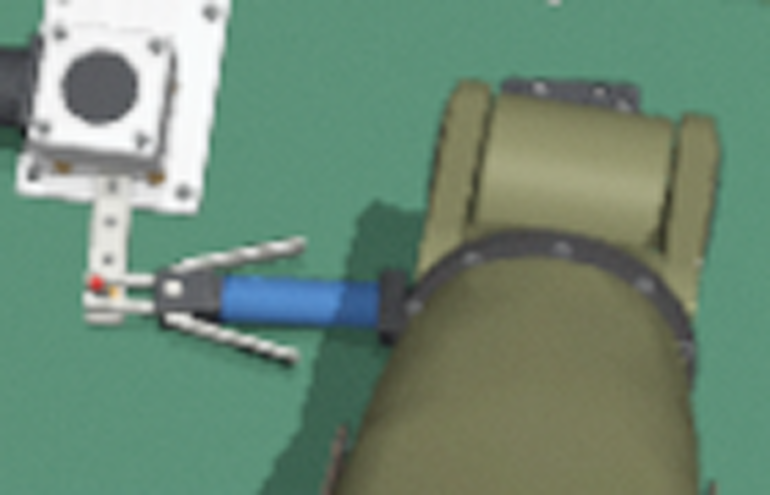

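View pics/t12.png

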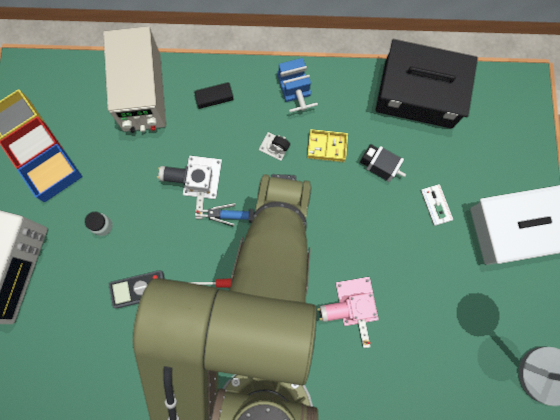

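View pics/side12.png

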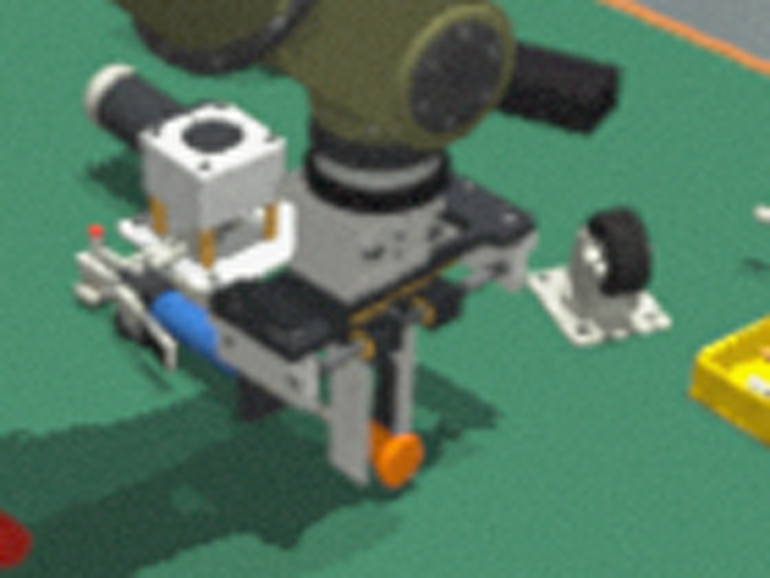

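```bash
python3 -c "
from cell import manip
print(manip.sign_off())"
```

```text
the job is handed in; nothing more can be done
None
```

The test load is on the torque arm and the job is handed in. The gripper still holds the handle under load, and it took about 12.4 s of the 48 s allowed.

**What I did:** I squeezed the clip open and carried the gauge to the real stand, not the pink one. I lowered the open clip over the pin from above, on the side away from the motor can, and let go. Then I drew the handle out along the arm's square direction.

**Last checks:**
- **Clip:** the pictures show it closed round the pin, with the pin inside the slot and the gauge flat on the bench.
- **Red band:** the wrist view puts the rod at about 49.8–50.0 mm, so the middle of the band is at the mouth.
- **Pull force:** the wrist reads 7.4–8.2 N, against 8 N expected at that extension.
- **Squareness:** the gauge sat within about 0.3° of square, measured in the wrist view before the pull. I did not recompute it from the final pictures.
- **Torque arm:** it shows no visible turning.
- **Other things on the bench:** the ones in view look unmoved. In the last top picture the robot partly covers the screwdriver and multimeter, so I could not check those two fully.

Early position estimates from the wrist and top cameras differed by 2–4 mm, which was within the room the clip and handle allowed. No check failed.

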